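# Open the squeeze-and-turn cap of an antiseptic bottle

## Task

Open the antiseptic bottle that is clamped in the bench holder: squeeze the two orange tabs of its child-proof cap and keep them squeezed while you turn the cap anticlockwise (seen from above) until it comes free, which is just before a stop that you can feel and must not force, then lift the cap off. Set the cap down flat, top upwards, inside the steel tray without dropping it and let go; leave the vials and the dropper bottle standing where they are.

Things in the scene. Friction and masses are not known exactly. Their poses are not given: they have to be found in the camera images.
- cap_grip (a point): centre of the blue cap's two squeeze tabs, on its axis, 24 mm above its lower edge, 12 mm below its top. Cap: 48 mm diameter, 36 mm high, 35 to 70 g. z up; y runs through the tabs: an orange ribbed tab on the +y and the -y side, each 19 mm wide along x, 18 mm high, its middle at this height. Across the tabs: 56 mm out, 48 mm squeezed in
- cap: the same cap: origin at the centre of its open lower edge, axes as cap_grip. A squeeze-and-turn closure held down by two inner lugs. While a tab is out, teeth in the skirt (+x and -x sides) catch on the neck when it is turned anticlockwise; with both tabs in, the skirt bulges 4 mm on these sides and the cap turns. Just short of its stop, still squeezed, it lifts straight off
- tab_left (a joint): how far the tab on the cap's +y side is pressed in, m: 0 = out, 0.004 = fully in (its teeth clear the neck from 0.003). Sprung: about 4 N to start it, 11 N fully in, so grip with 15 to 30 N. It springs back when let go
- tab_right (a joint): the same for the tab on the cap's -y side
- bottle_mouth (a point): centre of the rim of the white bottle (76 mm diameter), under the cap, 171 mm above the worktop; on the axis of the turn, z up. The seated cap's lower edge is 32 mm below. How far the cap is done up varies, unseen: it comes free after 20 to 92 degrees of anticlockwise turn (from above), with a firm stop 14 degrees later. Tight on the stop it rubs. Around the cap free space down to 128 mm
- holder: steel bench holder that clamps the bottle: base plate 116 x 116 mm, 6 mm thick, upright strip on its +x side up to 98 mm, clamp screw on its -x side; origin at the centre of its underside, on the bottle's axis. Fixed; the bottle does not turn in it. Its yaw does not tell how far the cap is done up
- tray: the shallow steel tray, 200 mm (x) by 150 mm (y), walls 3 mm thick and 18 mm high, floor 3 mm thick; origin at the centre of the underside. Fixed to the worktop
- vial_red_mid (a point): bystander: clear glass vial with a red top, 30 mm in diameter, 58 mm high, standing; point at half its height
- vial_green_mid (a point): bystander: amber glass vial with a green top, 30 mm in diameter, 58 mm high, standing; point at half its height
- dropper_mid (a point): bystander: small amber dropper bottle with a black cap, 29 mm in diameter, 66 mm high, standing; point at half its height
Mind the look-alikes: they are no part of the job. Of the things shaped like the cap, the blue one is meant. There is more than one size of the holder; the one meant has the size given above.

How it is judged (in metres and radians):
On the way, in this order (a step that is already met when the one before it is completed fails the run):
1. both tabs of the cap are squeezed in, with the cap still down on the bottle (value of joint each of tab_left, tab_right above 0.003 m and distance between cap and bottle_mouth below 0.037 m), for 0.2 s.
2. the cap has been lifted clear of the bottle, upright (z of cap in the frame of bottle_mouth above 0.004 m and angle between cap's own z axis and vertical below 0.35 rad), for 0.1 s.
At the end, for the whole second after the job is handed in: the cap lies flat and top upwards on the floor of the steel tray (within 5 degrees), wholly inside its walls, at rest, its tabs sprung out again, nothing held (x of cap in the frame of tray between -0.073 and 0.073 m and y of cap in the frame of tray between -0.048 and 0.048 m and z of cap in the frame of tray between 0 and 0.006 m and angle between cap's own z axis and vertical below 0.08 rad and linear speed of cap below 0.02 m/s and value of joint each of tab_left, tab_right below 0.001 m); the robot touches nothing.
It fails at once if the cap is forced: it presses on the bottle or its holder with more than 50 N (about 0.8 N m of twist against a stop) (contact force between cap and holder above 50 N).
It fails at once if the cap is dropped: it falls faster than 0.5 m/s with no finger on it (contact force between cap and the fingers below 0.02 N and linear speed of cap above 0.5 m/s).
It fails at once if a vial or the dropper bottle is pushed more than 15 mm or tipped over (distance of any of vial_red_mid, vial_green_mid, dropper_mid from where it was at the start of the episode above 0.015 m or angle between any of vial_red_mid, vial_green_mid, dropper_mid's own z axis and vertical above 0.4 rad).
It also fails if it takes over 64 s, if anything falls off the work surface, if the arm or the gripper's body presses on something with over 40 N, if the wrist force passes 120 N, or if a joint passes its speed limit or range.

## Robot

A 6-joint arm with a two-finger parallel gripper is mounted at the origin on the work surface. World frame = base frame: x ahead of the robot, y to its left, z up, the work surface at z = 0. Lengths are in mm, angles in rad, forces in N, time in s.
With the tool pointing down it reaches from about 400 to 925 mm from the base axis. Payload 12.5 kg.
Tool frame: the origin (TCP) lies at the very end of the fingers, on their centre line; the grasp point (between the pads) lies 19 mm behind it; z points along the fingers, y is the direction in which the jaws open and shut (so a half turn about z gives the same grasp; the last joint's range is limited). The gripper opens to 95 mm and grips with 3 to 60 N. Pads are 20 mm wide; open, the fingers measure 119 mm over their backs; the gripper's body (75 mm by 180 mm) begins 59 mm behind the grasp point.
Start: joints at [1.175, 0.491, 1.559, -0, 1.092, -0.106], TCP at [178.583, 598.961, 214.661] pointing down, gripper open.
Joint ranges: [-3.1, 3.1], [-0.84, 2.19], [0.05, 2.79], [-1.13, 4.28], [0.06, 2.93], [-2.69, 2.69]. Speed limits (rad/s): [2.22, 2.22, 2.79, 3.14, 3.14, 3.14].

## Interface

Orientations are given as [roll, pitch, yaw] about the fixed x, y, z axes, in that order (R = Rz(yaw) Ry(pitch) Rx(roll)).
In Python, from cell import env gives the robot as it stands.
- The arm moves only by the shell command python3 -m pendant 'ROWS'. ROWS is JSON, a list that holds one entry, the list of rows, each a list of 5 numbers: the opening, from 0 (shut) to 1 (fully open), then the shift along the tool's x, y, z in m, then the turn about the tool's z in rad. A call has exactly 8 rows; each row is the pose to reach, as a shift and turn from the pose commanded when the call began, along the tool's axes at that moment; what a row does not reach only later rows make up. A row lasts 1/10 s, in which the tool goes at most 50 mm and 8.59 degrees, less where a joint would pass 70% of its speed; a pose out of reach is approached as far as the arm can. A call with a gripper value outside its range is refused whole. The fingers move at their own pace and stop on an object; the grip force is fixed at half the most. Time passes only in rows, so rows that repeat a pose let the fingers close, or fill a call up. It gives the time, the measured TCP pose, the force and the opening at its end, in the units of the state.
- env.state(): the state, without advancing time (a new reading comes with each control period).
- env.read_camera(name): name is "side" or "top"; returns a dict with "image" (400x640x3 uint8, blue, green, red), "range_z" (400x640 float32, mm along the optical axis (not along the pixel's ray), 0 where there is no reading), "fx", "fy", "cx", "cy" (pixels), "dist" ([k1, k2, p1, p2, k3] as OpenCV has them; the pictures are not rectified), "rvec" (rotation vector, rad) and "tvec" (3), from world to camera coordinates, as OpenCV has them. Camera axes: x right, y down, z forward; pixel columns grow to the right and rows downward; lengths in mm; the calibration is good to about 2 mm. A picture is of the moment at which its call begins.
- env.job_done(): hands the job in, once; it reports no verdict.
The state is a dict: "t": time; "joints": joint angles; "qvel": joint speeds; "tau": joint torques, N m; "eef_pos": TCP position; "tcp_rot": TCP orientation; "ft_force": force on the tool from outside, world axes, zero at the start; "moment": the same for the moment, N m; "opening": opening from 0.0 (shut) to 1.0 (fully open).
Only numpy, scipy, OpenCV 4.12 (cv2) and the standard library are available. Lean on these libraries where they do the work, as an engineer would, in place of code of your own. Each camera call takes 0.05 s, during which the arm holds its last target. There are 200 camera calls.

## Working session

There is one attempt and no reset: what is moved stays moved. The work goes in short steps, Python scripts to look and compute and a shell command to move; the robot and the scene stay as the last step left them, time stands still between calls to the robot, and variables do not carry over. Pictures are saved under pics/ and viewed, about 8 in all and at most 12, crops included, and the job is handed in when it is done.

```bash
mkdir -p pics; ls; cat > h.py <<'E'
import numpy as np, cv2, pickle
def grab():
    from cell import env
    d={n:env.read_camera(n) for n in("side","top")}
    pickle.dump(d,open("d.pkl","wb")); return d
def load(): return pickle.load(open("d.pkl","rb"))
def cam(c):
    K=np.array([[c["fx"],0,c["cx"]],[0,c["fy"],c["cy"]],[0,0,1.]]);R=cv2.Rodrigues(np.array(c["rvec"],float))[0]
    return K,np.array(c["dist"],float),R,np.array(c["tvec"],float).ravel()
def ray(c,uv):
    K,D,R,t=cam(c);p=cv2.undistortPoints(np.array(uv,float).reshape(-1,1,2),K,D).reshape(-1,2)
    return -R.T@t, np.c_[p,np.ones(len(p))]@R
def onz(c,uv,z):
    o,d=ray(c,uv); return o+d*((z-o[2])/d[:,2:3])
def pts(c,uv):
    uv=np.array(uv).reshape(-1,2);o,d=ray(c,uv); rz=c["range_z"][uv[:,1].astype(int),uv[:,0].astype(int)]
    return o+d*rz[:,None],rz
def proj(c,P):
    K,D,R,t=cam(c);return cv2.projectPoints(np.array(P,float).reshape(-1,1,3),np.array(c["rvec"],float),t,K,D)[0].reshape(-1,2)
E
python3 - <<'E'
from h import *
d=grab()
for n in d: cv2.imwrite(f"pics/{n}0.png",d[n]["image"])
from cell import env
print(env.state())
for n in d: print(n,ray(d[n],[[320,200]]))
E
```

```text
pics
{'t': 0.1, 'joints': array([ 1.17542715e+00,  4.91457512e-01,  1.55936806e+00, -6.83102539e-06,
        1.09171375e+00, -1.05584686e-01]), 'qvel': array([ 0.00233493, -0.00146865, -0.00125382,  0.00025206, -0.00039389,
        0.00078516]), 'tau': array([ 2.25418211e-03, -6.13623691e+01, -2.58606899e+01,  6.93333428e-02,
        4.69806301e-02, -6.83991470e-05]), 'eef_pos': array([178.48066625, 598.75549489, 214.15317956]), 'tcp_rot': array([-3.14065061e+00, -9.37436582e-05,  2.85181127e+00]), 'ft_force': array([-0.7219589 ,  0.83207199,  0.81128244]), 'moment': array([ 0.01689732, -0.03764176,  0.03979694]), 'opening': 1.003449244157741}
side (array([467.92047344, 574.43721004, 742.70687285]), array([[ 0.05585794, -0.711971  , -0.69999891]]))
top (array([ 306.39476403,  -32.4307604 , 1091.09925618]), array([[ 0.20730901,  0.0086788 , -0.97825323]]))
```

View pics/top0.png

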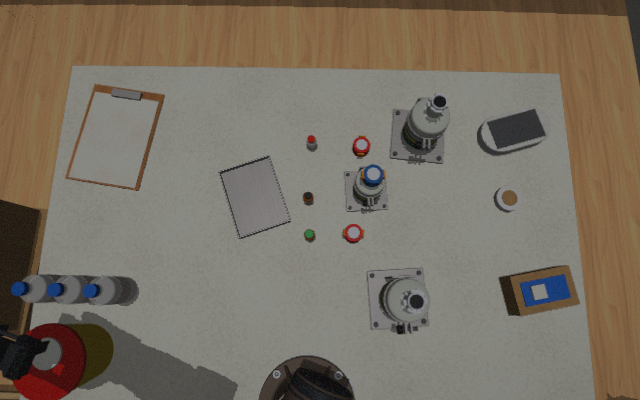

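View pics/side0.png

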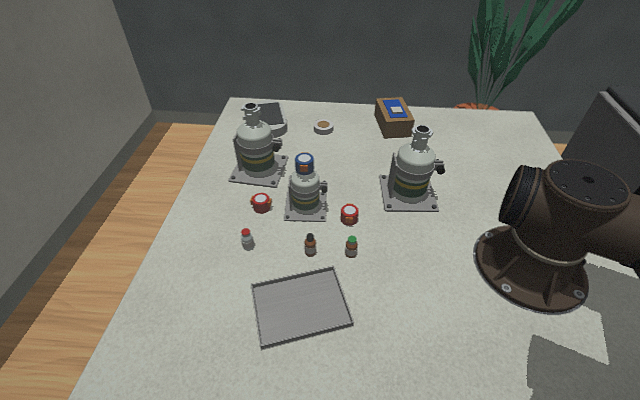

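Top view: the blue cap is at (373,175), on the small holder (366,190). Look-alikes are the red-ringed caps at (361,146) and (353,233), and the larger holders at (417,135) and (398,300). The one meant should be the blue cap on the 116 mm plate. The tray is at (255,197), the red vial at (311,142), the dropper at (308,198) and the green vial at (309,235).

```bash
python3 - <<'E'
from h import *
d=load()
t=d["top"]["image"][150:222,335:405]; s=d["side"]["image"][140:230,270:340]
a=cv2.resize(t,None,fx=5.5,fy=5.5,interpolation=cv2.INTER_CUBIC);b=cv2.resize(s,None,fx=5.5,fy=5.5,interpolation=cv2.INTER_CUBIC)
a=cv2.copyMakeBorder(a,0,b.shape[0]-a.shape[0],0,0,cv2.BORDER_CONSTANT)
cv2.imwrite("pics/crop1.png",np.hstack([a,b]))
for n,box in(("top",(345,155,400,215)),("side",(285,145,325,185))):
    c=d[n];hsv=cv2.cvtColor(c["image"],cv2.COLOR_BGR2HSV)
    x0,y0,x1,y1=box
    for nm,lo,hi in(("blue",(100,110,40),(125,255,255)),("orange",(5,120,90),(22,255,255))):
        m=cv2.inRange(hsv,lo,hi);k=np.zeros_like(m);k[y0:y1,x0:x1]=m[y0:y1,x0:x1]
        nn,_,st,ce=cv2.connectedComponentsWithStats(k)
        for i in range(1,nn):
            if st[i,4]>3: print(n,nm,st[i],ce[i].round(1),onz(c,ce[i],163)[0].round(1))
        if nm=="blue":
            ys,xs=np.nonzero(k);P,rz=pts(c,np.c_[xs,ys]);print(np.percentile(P[:,2],[5,50,95]))
c=d["top"];hsv=cv2.cvtColor(c["image"],cv2.COLOR_BGR2HSV)
# white/any top surface points by range
ys,xs=np.mgrid[155:215,340:405];uv=np.c_[xs.ravel(),ys.ravel()];P,rz=pts(c,uv)
ok=(rz>0)&(P[:,2]>168)&(P[:,2]<185);print("top disc",ok.sum(),P[ok].mean(0),P[ok].min(0),P[ok].max(0))
ok=(rz>0)&(P[:,2]>3)&(P[:,2]<12);r=cv2.minAreaRect(P[ok][:,:2].astype(np.float32));print("plate",r)
# tray
ys,xs=np.mgrid[145:250,205:300];uv=np.c_[xs.ravel(),ys.ravel()];P,rz=pts(c,uv)
ok=(rz>0)&(P[:,2]>9)&(P[:,2]<30);r=cv2.minAreaRect(P[ok][:,:2].astype(np.float32));print("tray range",ok.sum(),r)
for nm,(u,v),h in(("red",(311,139),58),("dropper",(308,197),66),("green",(309,234),58)): print(nm,onz(c,(u,v),h)[0].round(0))
E
```

```text
top blue [363 165  20  21 159] [372.3 175.8] [ 565.7 -150.   163. ]
[160.49498433 174.66419722 177.74690766]
top orange [361 171   3   7  17] [362.  173.9] [ 569.9 -124.9  163. ]
top orange [383 170   2   8  12] [383.6 173.5] [ 572.  -177.4  163. ]
side blue [295 153  18  12  73] [303.4 159.3] [ 569.4 -159.9  163. ]
[172.1513884  174.68954552 176.41530777]
side orange [300 165   8   6  28] [303.5 167.1] [ 565.5 -128.5  163. ]
top disc 345 [ 567.05314393 -150.4212344   174.87917558] [ 544.33304745 -179.23446147  168.59388073] [ 592.43266915 -121.78075585  179.55686804]
plate ((585.9110107421875, -170.451904296875), (173.45101928710938, 184.07357788085938), 0.5779463052749634)
tray range 362 ((543.8078002929688, 161.55398559570312), (201.60069274902344, 150.4102325439453), 20.00457191467285)
red [697.   5.  58.]
dropper [531.   9.  66.]
green [434.   4.  58.]
```

View pics/crop1.png

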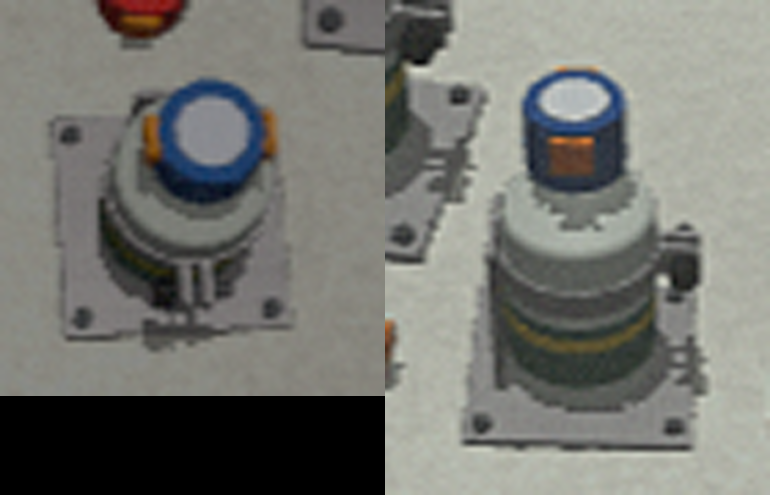

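Confirmed in the crop: blue ring, white top, two orange tabs, in the small holder's clamp. Next I refine the cap centre, check obstacle heights and work out the first move.

```bash
cat >> h.py <<'E'
def rel(p0,yaw0,p1,yaw1=None):
    "shift (m) in tool axes for downward tool, turn about tool z"
    c,s=np.cos(yaw0),np.sin(yaw0);D=(np.array(p1,float)-p0)/1000
    out=[D@[c,s,0],D@[s,-c,0],-D[2]]
    tu=0 if yaw1 is None else -(yaw1-yaw0)
    print("shift",np.round(out,4),"turn",round(tu,4))
E
python3 - <<'E'
from h import *
d=load();c=d["top"];img=c["image"].astype(int)
for n,box,z in(("top",(362,163,386,190),175),("side",(292,150,318,166),175)):
    c=d[n];x0,y0,x1,y1=box;hsv=cv2.cvtColor(c["image"],cv2.COLOR_BGR2HSV)
    m=cv2.inRange(hsv,(0,0,130),(179,70,255));k=np.zeros_like(m);k[y0:y1,x0:x1]=m[y0:y1,x0:x1]
    # white disc enclosed by blue
    nn,_,st,ce=cv2.connectedComponentsWithStats(k)
    for i in range(1,nn):
        if st[i,4]>15: print(n,st[i],onz(c,ce[i],z)[0].round(1))
c=d["top"];ys,xs=np.mgrid[60:340,200:560];P,rz=pts(c,np.c_[xs.ravel(),ys.ravel()])
ok=(rz>0)&(P[:,2]>60)
m=np.zeros((400,640),np.uint8);m[ys.ravel()[ok],xs.ravel()[ok]]=1
nn,l,st,ce=cv2.connectedComponentsWithStats(m)
lab=l[ys.ravel(),xs.ravel()]
for i in range(1,nn):
    if st[i,4]>30:
        Q=P[lab==i];hi=Q[Q[:,2]>Q[:,2].max()-60];print(st[i],"zmax",Q[:,2].max().round(),hi.mean(0).round(),"ext",Q.min(0).round(),Q.max(0).round())
rel([178.6,599,214.7],2.852,[567.5,-150.5,270],0.042)
rel([178.6,599,214.7],2.852,[400,350,290],1.65)
E
```

```text
top [362 163  24  11  74] [ 589.4 -158.2  175. ]
top [367 168  13  12 122] [ 568.3 -150.7  175. ]
side [292 150  26  16 191] [ 564.9 -161.7  175. ]
side [298 154  13   8  80] [ 567.3 -151.8  175. ]
[ 405   92   45   59 1858] zmax 230.0 [ 729. -297.  209.] ext [ 655. -353.   60.] [ 794. -247.  230.]
[354 164  32  43 960] zmax 180.0 [ 562. -149.  162.] ext [ 508. -190.   60.] [ 611. -111.  180.]
[305 192   6   7  36] zmax 71.0 [537.  10.  66.] ext [528.   3.  62.] [545.  17.  71.]
[ 508  266   52   50 1981] zmax 84.0 [ 299. -575.   72.] ext [ 238. -644.   60.] [ 361. -509.   84.]
[ 382  275   48   59 1931] zmax 231.0 [ 274. -229.  217.] ext [ 195. -281.   62.] [ 331. -181.  231.]
shift [-0.5867 -0.6072 -0.0553] turn 2.81
shift [-0.2833 -0.1754 -0.0753] turn 1.202
```

```bash
python3 -m pendant '[[[1,-0.04,-0.03,-0.02,0.15],[1,-0.08,-0.05,-0.04,0.3],[1,-0.12,-0.08,-0.06,0.45],[1,-0.16,-0.1,-0.07,0.6],[1,-0.2,-0.13,-0.075,0.75],[1,-0.24,-0.15,-0.075,0.9],[1,-0.28,-0.175,-0.075,1.05],[1,-0.283,-0.175,-0.075,1.2]]]'
python3 - <<'E'
from h import *
from cell import env
s=env.state();print(s["eef_pos"],s["tcp_rot"],s["joints"])
rel([400,350,289.7],1.652,[567.8,-151.2,260],0.042)
E
```

```text
t: 0.9
eef_pos: [402.5, 347.0, 289.5]
tcp_rot: [3.141, 0.001, 1.641]
ft_force: [-0.2, 0.5, 0.1]
opening: 1.0
[402.4654964  346.9855543  289.49682918] [3.14138979e+00 7.69819320e-04 1.64127896e+00] [ 5.87568213e-01  2.84864315e-01  1.68245367e+00 -8.34113427e-04
  1.17447901e+00  5.17407569e-01]
shift [-0.5132  0.1266  0.0297] turn 1.61
```

```bash
python3 -m pendant '[[[1,-0.05,0.012,0,0.15],[1,-0.1,0.024,0,0.3],[1,-0.15,0.036,0,0.45],[1,-0.2,0.048,0,0.6],[1,-0.25,0.06,0,0.75],[1,-0.3,0.072,0,0.9],[1,-0.35,0.084,0,1.05],[1,-0.39,0.095,0,1.2]]]'
python3 - <<'E'
from h import *
from cell import env
s=env.state();print(s["eef_pos"],s["tcp_rot"],s["joints"])
rel(s["eef_pos"],s["tcp_rot"][2],[567.8,-151.2,240],0.042)
E
```

```text
t: 1.7
eef_pos: [525.6, -31.4, 289.6]
tcp_rot: [-3.141, 0.0, 0.445]
ft_force: [0.8, 0.1, 0.6]
opening: 1.001
[525.63584127 -31.41216201 289.56590185] [-3.14135850e+00  2.87535890e-05  4.45414207e-01] [-1.85256613e-01  2.77305296e-01  1.69321936e+00  1.86872168e-04
  1.17122930e+00  9.40052799e-01]
shift [-0.0136  0.1263  0.0496] turn 0.4034
```

```bash
python3 -m pendant '[[[1,-0.004,0.04,0.01,0.14],[1,-0.009,0.08,0.02,0.28],[1,-0.0136,0.1263,0.04,0.403],[1,-0.0136,0.1263,0.0496,0.403],[1,-0.0136,0.1263,0.0496,0.403],[1,-0.0136,0.1263,0.0496,0.403],[1,-0.0136,0.1263,0.0496,0.403],[1,-0.0136,0.1263,0.0496,0.403]]]'
python3 - <<'E'
from h import *
from cell import env
d=grab()
s=env.state();print(s["eef_pos"],s["tcp_rot"],s["joints"],s["ft_force"])
rel(s["eef_pos"],s["tcp_rot"][2],[567.8,-151.2,144],0.042)
c=d["side"];o=c["image"][90:190,250:360];cv2.imwrite("pics/s2.png",cv2.resize(o,None,fx=6,fy=6,interpolation=cv2.INTER_CUBIC))
E
```

```text
t: 2.5
eef_pos: [568.5, -148.0, 241.0]
tcp_rot: [3.141, -0.001, 0.05]
ft_force: [1.4, -0.7, -0.7]
opening: 1.006
[ 568.51759982 -148.23375706  240.7139341 ] [ 3.14127115e+00 -9.83778147e-04  4.99548493e-02] [-3.67509448e-01  4.11821965e-01  1.62120172e+00  1.17342131e-04
  1.10753933e+00  1.15327981e+00] [-0.66009283  1.09802436 -0.92081221]
shift [-0.0009  0.0029  0.0967] turn 0.008
```

View pics/s2.png

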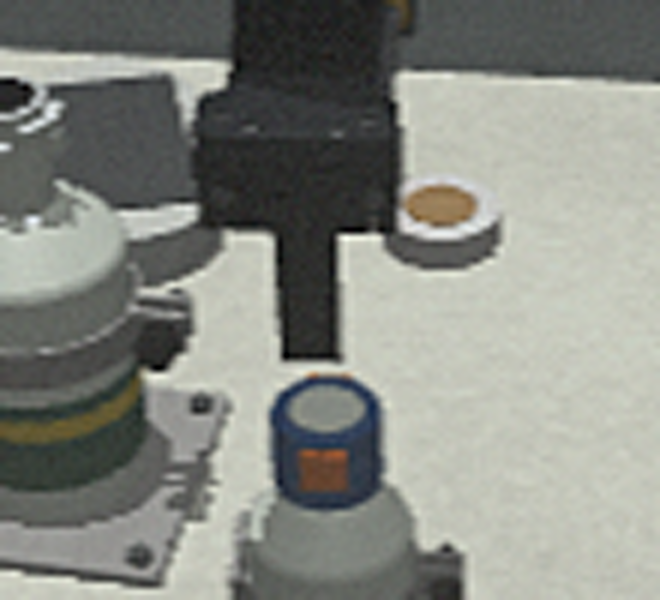

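The side view shows the near finger's tip at full-image (302,149.5), and the cap's tab at (304,168). I'll compare the finger with where the calibration puts it.

```bash
python3 - <<'E'
from h import *
d=load();c=d["side"]
print(proj(c,[[568.5,-148.2+59,240.7],[568.5,-148.2-59,240.7],[567.8,-151.2+28,163]]))
hsv=cv2.cvtColor(c["image"],cv2.COLOR_BGR2HSV);m=cv2.inRange(hsv,(3,100,60),(22,255,255));m[:160]=0;m[176:]=0;m[:,:295]=0;m[:,312:]=0
print(np.array(np.nonzero(m)).mean(1))
v=c["image"][138:150,292:312].max(2);print(v[6]);
E
```

```text
[[299.34162748 151.48269597]
 [305.2832898  123.18505006]
 [302.32952625 168.43196068]]
[167.92307692 303.36538462]
[198 196 206 193 135  32  41  49  48  49  43  43  41  39 111 184 208 203
 199 201]
```

```bash
python3 -m pendant '[[[1,0,0.003,0.02,0.008],[1,0,0.003,0.04,0.008],[1,0,0.003,0.06,0.008],[1,0,0.003,0.08,0.008],[1,0,0.003,0.09,0.008],[1,0,0.003,0.097,0.008],[1,0,0.003,0.097,0.008],[1,0,0.003,0.097,0.008]]]'
python3 - <<'E'
from h import *
from cell import env
d=grab()
s=env.state();print(s["eef_pos"],s["tcp_rot"],s["joints"],s["ft_force"])
c=d["side"];o=c["image"][120:200,260:350];a=cv2.resize(o,None,fx=6,fy=6,interpolation=cv2.INTER_CUBIC)
cv2.imwrite("pics/s3.png",a)
print(proj(c,[[568.5,-148.2+50,144],[568.5,-151,175]]),c["fx"])
hsv=cv2.cvtColor(c["image"],cv2.COLOR_BGR2HSV);m=cv2.inRange(hsv,(100,100,40),(125,255,255));m[:145]=0;m[185:]=0;m[:,:285]=0;m[:,325:]=0
for r in range(150,182,2): print(r,np.nonzero(m[r])[0][[0,-1]] if m[r].any() else None, np.nonzero(c["image"][r,285:325].max(1)<60)[0]+285)
E
```

```text
t: 3.4
eef_pos: [568.9, -151.9, 143.7]
tcp_rot: [3.141, -0.001, 0.041]
ft_force: [0.6, -0.3, 0.1]
opening: 0.999
[ 568.95234895 -151.98742676  143.8732839 ] [ 3.14108144e+00 -1.33032712e-03  4.08625408e-02] [-3.73209193e-01  5.18780689e-01  1.72725774e+00  8.62351143e-05
  8.94130642e-01  1.15667098e+00] [-0.50756204 -0.02905408 -0.66679764]
[[301.03270406 180.73043595]
 [303.25846346 157.75326901]] 363.78822849962484
150 None [285 286 315]
152 None [285 286 287 288 289 290 291 292 293 294 295 296 297 298 299 300 301 302
 303 304 305 306 307 308 309 310 311 312 313 314 315]
154 None [285 286 287 288 289 290 291 292 293 294 295 296 297 298 299 300 301 302
 303 304 305 306 307 308 309 310 311 312 313 314 315]
156 None [285 286 287 288 289 290 291 292 293 294 295 296 297 298 299 300 301 302
 303 304 305 306 307 308 309 310 311 312 313 314 315]
158 None [285 286 287 290 291 292 293 294 295 296 297 298 299 300 301 302 303 304
 305 306 307 308 309 310 311 313 314 315]
160 None [286 287 288 289 290 291 292 293 294 295 296 297 298 299 300 301 302 303
 304 305 306 307 308 309 310 311 313 314 315]
162 None [286 287 288 290 291 292 293 294 295 296 297 298 299 300 301 302 303 304
 305 306 307 308 309 310 311 312 313 314]
164 None [297 298 299 300 301 302 303 304 305 306]
166 None [296 297 298 299 300 301 302 303 304 305 306]
168 None [296 298 299 300 301 302 303 304 305 306 307]
170 [296 296] [296 297 298 299 300 301 302 303 304 305 306]
172 None [298 299 300 301 302 303 304 305 306]
174 None [298 299 300 301 302 303 304 305 306]
176 None [298 299 300 301 302 303 304 305 306]
178 None [298 299 300 301 302 303 304 305 306]
180 None [299 300 301 302 303 304 305 306]
```

View pics/s3.png

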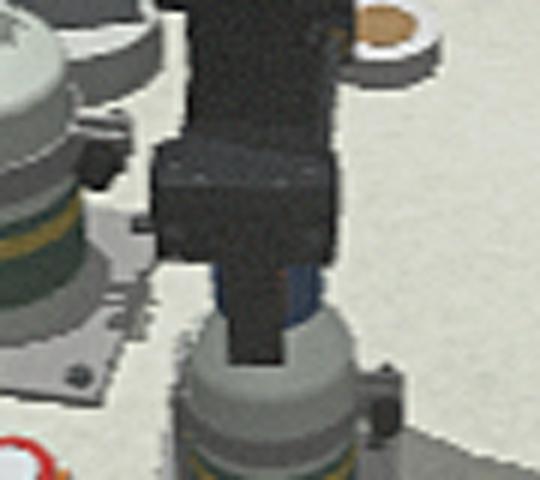

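The finger tip (302.5,180) and the cap (304.8) both sit 1.5 px off their projections, so the tool and cap centres agree in x. Closing now.

```bash
python3 -m pendant '[[[0.4,0,0,0,0],[0.4,0,0,0,0],[0.4,0,0,0,0],[0.4,0,0,0,0],[0.4,0,0,0,0],[0.4,0,0,0,0],[0.4,0,0,0,0],[0.4,0,0,0,0]]]'
python3 -c "
from cell import env
s=env.state();print(s['moment'],s['ft_force'],s['eef_pos'],s['tcp_rot'])"
```

```text
t: 4.3
eef_pos: [568.6, -151.9, 143.1]
tcp_rot: [3.142, -0.0, 0.041]
ft_force: [-0.7, -0.3, 2.5]
opening: 0.5
[-0.05103083  0.29708741  0.06463406] [-0.71081457 -0.25042141  2.45685593] [ 568.59990483 -151.922185    143.13397461] [ 3.14158320e+00 -1.27442230e-04  4.07917175e-02]
```

```bash
python3 -m pendant '[[[0.3,0,0,0,-0.04],[0.3,0,0,0,-0.1],[0.3,0,0,0,-0.17],[0.3,0,0,0,-0.24],[0.3,0,0,0,-0.31],[0.3,0,0,0,-0.36],[0.3,0,0,0,-0.36],[0.3,0,0,0,-0.36]]]'
python3 -c "
from cell import env
s=env.state();print(s['moment'],s['ft_force'],s['eef_pos'],s['tcp_rot'])"
python3 -m pendant '[[[0.3,0,0,-0.0005,0],[0.3,0,0,-0.001,0],[0.3,0,0,-0.0015,0],[0.3,0,0,-0.002,0],[0.3,0,0,-0.002,0],[0.3,0,0,-0.002,0],[0.3,0,0,-0.002,0],[0.3,0,0,-0.002,0]]]'
python3 -c "
from cell import env
s=env.state();print(s['moment'],s['ft_force'],s['eef_pos'],s['tcp_rot'])"
```

```text
t: 5.1
eef_pos: [568.7, -151.9, 143.1]
tcp_rot: [3.141, -0.0, 0.399]
ft_force: [0.6, 0.4, 2.2]
opening: 0.503
[-0.1417535   0.11980406 -0.06895473] [0.64095004 0.44363725 2.15030782] [ 568.70634068 -151.88144445  143.10699898] [ 3.14146342e+00 -2.87660807e-04  3.99275353e-01]
t: 5.9
eef_pos: [568.5, -151.8, 144.7]
tcp_rot: [-3.141, 0.0, 0.401]
ft_force: [0.9, -0.4, -6.2]
opening: 0.503
[-0.15613175 -0.02118394 -0.04851023] [ 0.86340771 -0.3576749  -6.20207246] [ 568.46425166 -151.81352518  144.74068957] [-3.14118049e+00  2.93702634e-04  4.00745289e-01]
```

It turns freely, and the 2 mm lift met −6 N, so it probably hasn't come free. I'll carry on in 10° steps with a lift test after each; that is less than the 14° window, so I can't run into the stop.

```bash
cat > st.py <<'E'
from cell import env
import numpy as np
s=env.state();print(np.round(s['moment'],2),np.round(s['ft_force'],1),s['eef_pos'].round(1),s['tcp_rot'].round(3),round(s['opening'],3))
E
python3 -m pendant '[[[0.3,0,0,0.001,0],[0.3,0,0,0.002,0],[0.3,0,0,0.002,-0.04],[0.3,0,0,0.002,-0.08],[0.3,0,0,0.002,-0.12],[0.3,0,0,0.002,-0.16],[0.3,0,0,0.002,-0.17],[0.3,0,0,0.002,-0.17]]]' >/dev/null
python3 st.py
python3 -m pendant '[[[0.3,0,0,-0.001,0],[0.3,0,0,-0.002,0],[0.3,0,0,-0.003,0],[0.3,0,0,-0.003,0],[0.3,0,0,-0.003,0],[0.3,0,0,-0.003,0],[0.3,0,0,-0.003,0],[0.3,0,0,-0.003,0]]]' >/dev/null; python3 st.py
```

```text
[-0.07  0.15  0.05] [ 0.9 -0.5 -0.9] [ 568.7 -151.9  143.2] [ 3.141 -0.     0.57 ] 0.503
[-0.37 -0.76  0.03] [  4.8  -1.9 -17.5] [ 568.5 -151.8  144.9] [-3.141e+00  1.000e-03  5.710e-01] 0.501
```

```bash

python3 -m pendant '[[[0.3,0,0,0.0015,0],[0.3,0,0,0.003,0],[0.3,0,0,0.003,-0.04],[0.3,0,0,0.003,-0.08],[0.3,0,0,0.003,-0.12],[0.3,0,0,0.003,-0.16],[0.3,0,0,0.003,-0.17],[0.3,0,0,0.003,-0.17]]]' >/dev/null
python3 st.py
python3 -m pendant '[[[0.3,0,0,-0.001,0],[0.3,0,0,-0.002,0],[0.3,0,0,-0.003,0],[0.3,0,0,-0.003,0],[0.3,0,0,-0.003,0],[0.3,0,0,-0.003,0],[0.3,0,0,-0.003,0],[0.3,0,0,-0.003,0]]]' >/dev/null; python3 st.py
```

```text
[-0.09  0.07 -0.  ] [ 0.2  0.5 -0.1] [ 568.7 -151.9  143.5] [ 3.141 -0.     0.74 ] 0.504
[-0.41 -0.76  0.02] [  5.8  -1.9 -18.5] [ 568.4 -151.8  144.9] [-3.14   0.     0.741] 0.505
```

```bash

python3 -m pendant '[[[0.3,0,0,0.0015,0],[0.3,0,0,0.003,0],[0.3,0,0,0.003,-0.04],[0.3,0,0,0.003,-0.08],[0.3,0,0,0.003,-0.12],[0.3,0,0,0.003,-0.16],[0.3,0,0,0.003,-0.17],[0.3,0,0,0.003,-0.17]]]' >/dev/null
python3 st.py
python3 -m pendant '[[[0.3,0,0,-0.001,0],[0.3,0,0,-0.002,0],[0.3,0,0,-0.003,0],[0.3,0,0,-0.003,0],[0.3,0,0,-0.003,0],[0.3,0,0,-0.003,0],[0.3,0,0,-0.003,0],[0.3,0,0,-0.003,0]]]' >/dev/null; python3 st.py
```

```text
[-0.13  0.1  -0.04] [-0.4  0.7 -0.3] [ 568.7 -151.9  143.5] [ 3.141 -0.     0.91 ] 0.5
[-0.38 -0.76 -0.01] [  4.4  -1.5 -17.9] [ 568.4 -151.8  145. ] [-3.14   0.     0.911] 0.499
```

```bash

python3 -m pendant '[[[0.3,0,0,0.0015,0],[0.3,0,0,0.003,0],[0.3,0,0,0.003,-0.04],[0.3,0,0,0.003,-0.08],[0.3,0,0,0.003,-0.12],[0.3,0,0,0.003,-0.16],[0.3,0,0,0.003,-0.17],[0.3,0,0,0.003,-0.17]]]' >/dev/null
python3 st.py
python3 -m pendant '[[[0.3,0,0,-0.001,0],[0.3,0,0,-0.002,0],[0.3,0,0,-0.003,0],[0.3,0,0,-0.003,0],[0.3,0,0,-0.003,0],[0.3,0,0,-0.003,0],[0.3,0,0,-0.003,0],[0.3,0,0,-0.003,0]]]' >/dev/null; python3 st.py
```

```text
[-0.09  0.08  0.  ] [0.4 0.1 0.4] [ 568.7 -151.9  143.5] [ 3.141 -0.     1.08 ] 0.5
[-0.41 -0.72 -0.04] [  5.2  -2.1 -20.2] [ 568.4 -151.8  145.1] [-3.14   0.     1.081] 0.504
```

```bash

python3 -m pendant '[[[0.3,0,0,0.0015,0],[0.3,0,0,0.003,0],[0.3,0,0,0.003,-0.04],[0.3,0,0,0.003,-0.08],[0.3,0,0,0.003,-0.12],[0.3,0,0,0.003,-0.16],[0.3,0,0,0.003,-0.17],[0.3,0,0,0.003,-0.17]]]' >/dev/null
python3 st.py
python3 -m pendant '[[[0.3,0,0,-0.001,0],[0.3,0,0,-0.002,0],[0.3,0,0,-0.003,0],[0.3,0,0,-0.003,0],[0.3,0,0,-0.003,0],[0.3,0,0,-0.003,0],[0.3,0,0,-0.003,0],[0.3,0,0,-0.003,0]]]' >/dev/null; python3 st.py
```

```text
[-0.11  0.08  0.  ] [-1.1 -0.2 -1.1] [ 568.7 -151.9  143.7] [ 3.141 -0.     1.25 ] 0.497
[-0.48 -0.51 -0.06] [  2.5  -1.8 -17.7] [ 568.4 -151.8  145.5] [-3.141 -0.     1.251] 0.503
```

```bash

python3 -m pendant '[[[0.3,0,0,0.0015,0],[0.3,0,0,0.003,0],[0.3,0,0,0.003,-0.04],[0.3,0,0,0.003,-0.08],[0.3,0,0,0.003,-0.12],[0.3,0,0,0.003,-0.16],[0.3,0,0,0.003,-0.17],[0.3,0,0,0.003,-0.17]]]' >/dev/null
python3 st.py
python3 -m pendant '[[[0.3,0,0,-0.001,0],[0.3,0,0,-0.002,0],[0.3,0,0,-0.003,0],[0.3,0,0,-0.003,0],[0.3,0,0,-0.003,0],[0.3,0,0,-0.003,0],[0.3,0,0,-0.003,0],[0.3,0,0,-0.003,0]]]' >/dev/null; python3 st.py
```

```text
[-0.12  0.07  0.03] [-0.2  0.  -0.8] [ 568.9 -152.   143.7] [3.14 0.   1.42] 0.505
[-0.01  0.17  0.04] [ 0.5  0.8 -0.3] [ 568.6 -151.9  146. ] [-3.142 -0.     1.421] 0.5
```

Free: the same lift now meets no force, after about 79° of turn. Lifting.

```bash

python3 -m pendant '[[[0.3,0,0,-0.004,0],[0.3,0,0,-0.01,0],[0.3,0,0,-0.018,0],[0.3,0,0,-0.028,0],[0.3,0,0,-0.04,0],[0.3,0,0,-0.055,0],[0.3,0,0,-0.075,0],[0.3,0,0,-0.095,0]]]'
python3 st.py; python3 - <<'E'
from h import *
d=grab()
c=d["side"];o=c["image"][60:240,200:420];cv2.imwrite("pics/s4.png",cv2.resize(o,None,fx=3,fy=3,interpolation=cv2.INTER_CUBIC))
rel([568.7,-152,241],1.421,[543.8,161.6,241])
# tray check with side cam: white/grey rim by range
ys,xs=np.mgrid[250:360,235:370];P,rz=pts(c,np.c_[xs.ravel(),ys.ravel()])
ok=(rz>0)&(P[:,2]>9)&(P[:,2]<30);print(cv2.minAreaRect(P[ok][:,:2].astype(np.float32)))
E
```

```text
t: 16.3
eef_pos: [568.6, -151.9, 242.7]
tcp_rot: [3.141, 0.0, 1.421]
ft_force: [-0.6, -0.7, -0.4]
opening: 0.497
[-0.09  0.06  0.  ] [-0.6 -0.7 -0.4] [ 568.6 -151.9  242.7] [3.141 0.    1.421] 0.497
shift [ 0.3064 -0.0714 -0.    ] turn 0
((520.4097900390625, 121.50086975097656), (270.592529296875, 213.02781677246094), 20.073671340942383)
```

View pics/s4.png

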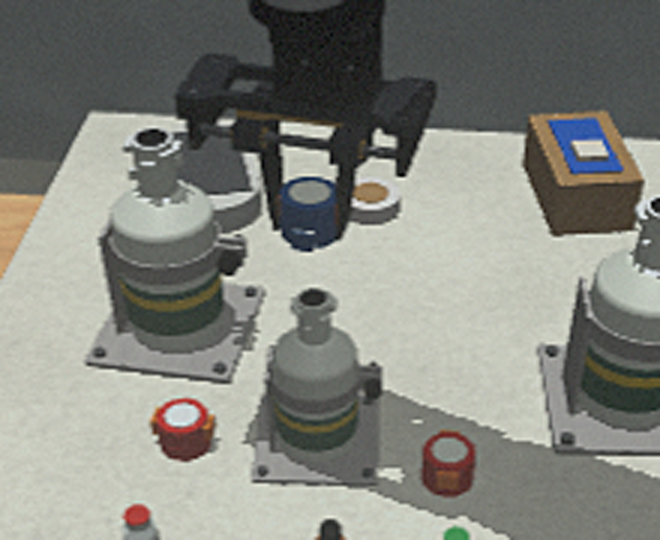

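The cap is off and upright in the fingers (crop 310,212), and nothing else has moved. Next it goes over the tray centre (543.8,161.6).

```bash

python3 -m pendant '[[[0.3,0.02,-0.005,0,0],[0.3,0.06,-0.014,0,0],[0.3,0.105,-0.025,0,0],[0.3,0.15,-0.035,0,0],[0.3,0.195,-0.046,0,0],[0.3,0.24,-0.056,0,0],[0.3,0.28,-0.065,0,0],[0.3,0.306,-0.071,0,0]]]' >/dev/null
python3 -m pendant '[[[0.3,0,0,0.03,0],[0.3,0,0,0.07,0],[0.3,0,0,0.11,0],[0.3,0,0,0.15,0],[0.3,0,0,0.18,0],[0.3,0,0,0.2,0],[0.3,0,0,0.21,0],[0.3,0,0,0.21,0]]]'
python3 st.py; python3 - <<'E'
from h import *
d=grab()
a=d["side"]["image"][190:370,220:400];b=d["top"]["image"][130:260,190:320]
a=cv2.resize(a,(400,400),interpolation=cv2.INTER_CUBIC);b=cv2.resize(b,(400,400),interpolation=cv2.INTER_CUBIC)
cv2.imwrite("pics/p5.png",np.hstack([a,b]))
E
```

```text
t: 18.0
eef_pos: [543.5, 161.2, 29.9]
tcp_rot: [-3.14, 0.001, 1.421]
ft_force: [-0.7, 0.9, 0.1]
opening: 0.5
[-0.1   0.15 -0.01] [-0.7  0.9  0.1] [543.5 161.2  29.9] [-3.140e+00  1.000e-03  1.421e+00] 0.5
```

View pics/p5.png

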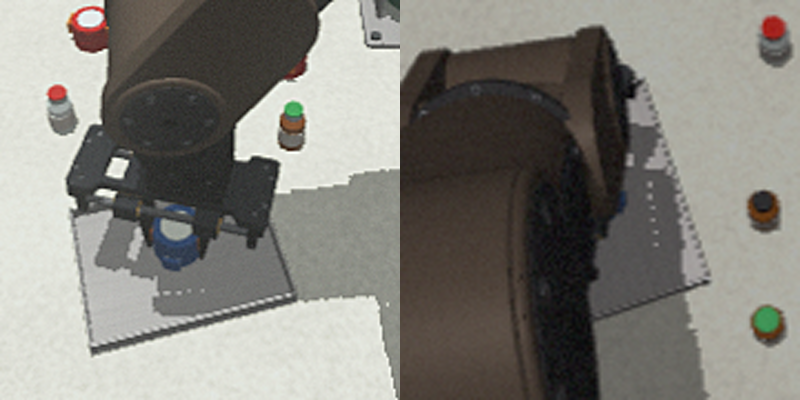

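The cap is over the tray's middle and the vials and dropper are standing. Lowering until it touches.

```bash

python3 -m pendant '[[[0.3,0,0,0.005,0],[0.3,0,0,0.01,0],[0.3,0,0,0.015,0],[0.3,0,0,0.018,0],[0.3,0,0,0.0195,0],[0.3,0,0,0.02,0],[0.3,0,0,0.02,0],[0.3,0,0,0.02,0]]]' >/dev/null; python3 st.py
python3 -m pendant '[[[0.3,0,0,0.0003,0],[0.3,0,0,0.0006,0],[0.3,0,0,0.0009,0],[0.3,0,0,0.0012,0],[0.3,0,0,0.0015,0],[0.3,0,0,0.0015,0],[0.3,0,0,0.0015,0],[0.3,0,0,0.0015,0]]]'>/dev/null; python3 st.py
```

```text
[-0.09 -0.   -0.04] [-0.8 -0.3 -0.4] [544.2 161.3  11.2] [ 3.141 -0.     1.421] 0.5
[-0.1   0.11  0.04] [ 0.3  0.1 -0.2] [544.1 161.3   9.5] [ 3.142 -0.     1.421] 0.5
```

```bash

python3 -m pendant '[[[0.3,0,0,0.0003,0],[0.3,0,0,0.0006,0],[0.3,0,0,0.0009,0],[0.3,0,0,0.0012,0],[0.3,0,0,0.0012,0],[0.3,0,0,0.0012,0],[0.3,0,0,0.0012,0],[0.3,0,0,0.0012,0]]]' >/dev/null; python3 st.py
python3 -m pendant '[[[0.3,0,0,0.0003,0],[0.3,0,0,0.0006,0],[0.3,0,0,0.0008,0],[0.3,0,0,0.0008,0],[0.3,0,0,0.0008,0],[0.3,0,0,0.0008,0],[0.3,0,0,0.0008,0],[0.3,0,0,0.0008,0]]]'>/dev/null; python3 st.py
```

```text
[-0.15  0.07 -0.03] [ 0.5 -0.5 -0.3] [544.1 161.3   8.4] [ 3.142 -0.     1.421] 0.499
[-0.07  0.09 -0.01] [-0.5  0.8 -0.5] [544.1 161.3   7.6] [ 3.142 -0.     1.421] 0.501
```

```bash

python3 -m pendant '[[[0.3,0,0,0.0003,0],[0.3,0,0,0.0006,0],[0.3,0,0,0.0008,0],[0.3,0,0,0.0008,0],[0.3,0,0,0.0008,0],[0.3,0,0,0.0008,0],[0.3,0,0,0.0008,0],[0.3,0,0,0.0008,0]]]' >/dev/null; python3 st.py
python3 -m pendant '[[[0.3,0,0,0.0003,0],[0.3,0,0,0.0006,0],[0.3,0,0,0.0008,0],[0.3,0,0,0.0008,0],[0.3,0,0,0.0008,0],[0.3,0,0,0.0008,0],[0.3,0,0,0.0008,0],[0.3,0,0,0.0008,0]]]'>/dev/null; python3 st.py
```

```text
[-0.13  0.34 -0.04] [-1.7 -0.4  5.2] [544.2 161.3   7.1] [ 3.141 -0.     1.421] 0.5
[-0.26  0.87  0.01] [-4.6 -0.8 15.6] [544.2 161.3   7. ] [ 3.141 -0.     1.421] 0.5
```

It touched down at TCP z ≈ 7 mm. I'll ease off a little, then open and retreat straight up.

```bash

python3 -m pendant '[[[0.3,0,0,-0.0006,0],[0.3,0,0,-0.001,0],[0.5,0,0,-0.001,0],[0.6,0,0,-0.001,0],[0.8,0,0,-0.001,0],[1,0,0,-0.001,0],[1,0,0,-0.001,0],[1,0,0,-0.001,0]]]'; python3 st.py
python3 -m pendant '[[[1,0,0,-0.001,0],[1,0,0,-0.004,0],[1,0,0,-0.01,0],[1,0,0,-0.02,0],[1,0,0,-0.04,0],[1,0,0,-0.06,0],[1,0,0,-0.09,0],[1,0,0,-0.12,0]]]'; python3 st.py
python3 -m pendant '[[[1,0,0,-0.04,0],[1,0,0,-0.08,0],[1,0,0,-0.12,0],[1,-0.04,0,-0.15,0],[1,-0.09,0,-0.15,0],[1,-0.14,0,-0.15,0],[1,-0.19,0,-0.15,0],[1,-0.24,0,-0.15,0]]]'; python3 - <<'E'
from h import *
d=grab()
a=d["side"]["image"][190:370,220:400];b=d["top"]["image"][130:260,190:320]
a=cv2.resize(a,(400,400),interpolation=cv2.INTER_CUBIC);b=cv2.resize(b,(400,400),interpolation=cv2.INTER_CUBIC)
cv2.imwrite("pics/p6.png",np.hstack([a,b]))
E
```

```text
t: 23.7
eef_pos: [544.1, 161.3, 6.7]
tcp_rot: [-3.141, -0.0, 1.421]
ft_force: [0.8, 0.2, 0.4]
opening: 0.865
[-0.09  0.05  0.04] [0.8 0.2 0.4] [544.1 161.3   6.7] [-3.141 -0.     1.421] 0.865
t: 24.5
eef_pos: [543.9, 161.3, 128.7]
tcp_rot: [3.142, -0.0, 1.421]
ft_force: [0.4, 0.0, -0.2]
opening: 0.999
[-0.08  0.04  0.05] [ 0.4  0.  -0.2] [543.9 161.3 128.7] [ 3.142 -0.     1.421] 0.999
t: 25.3
eef_pos: [507.3, -77.7, 278.1]
tcp_rot: [3.14, 0.0, 1.421]
ft_force: [1.1, -0.7, 0.1]
opening: 1.002
```

View pics/p6.png

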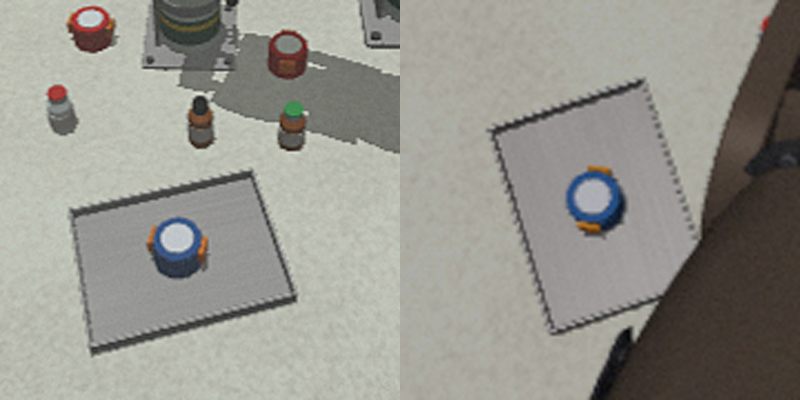

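The cap stands flat, top up, near the tray's centre with both orange tabs out. The vials and the dropper are standing. Handing in.

```bash
python3 -c "
from cell import env
print(env.job_done())"; python3 st.py
```

```text
the job is handed in; nothing more can be done
None
the job is handed in; nothing more can be done
```

The blue cap is off the bottle and standing in the steel tray, and I handed the job in at about 25 s. No verdict was reported.

- **Opening:** I squeezed both tabs (opening 0.50, about 48 mm) and turned the cap anticlockwise in 10° steps, with a light lift test after each from 20° on. It was held until about 79°, where the lift met no force. I never reached the stop, and the highest pull was about 20 N.
- **Placing:** I lifted the cap straight off, carried it over the tray and lowered it until it touched the floor. The touch reached about 16 N. Then I eased off, opened the gripper and moved away.
- **Last checks:** The final side and top pictures show the cap upright near the tray's centre with both tabs out. Both vials and the dropper are standing in the side picture, by eye where they were. The wrist force was about zero and the gripper was clear of everything.
- **Disagreements:** The side camera was about 1.5 px off against the arm. Cap and finger were off by the same amount, so it did not affect the grasp. The side-view range estimate of the tray's size did not fit (271 x 213 mm), so I used the top view's (202 x 150 mm). I never measured the holder's plate properly and chose it as the smallest of the three, with the blue cap on it. The pads also crept about 0.7 mm up the cap during the lift tests.

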